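# Press plate under the keeper leaf of a heel-cementing jig

## Robot

A 7-joint arm with a two-finger parallel gripper is mounted at the origin on the work surface. World frame = base frame: x ahead of the robot, y to its left, z up, the work surface at z = 0. Lengths are in m, angles in rad, forces in N, time in s.
With the tool pointing down it reaches from about 0.425 to 0.925 m from the base axis. Payload 6.8 kg.
Tool frame: the origin (TCP) lies midway between the tips of the shut fingers; the grasp point (between the pads) lies 19 mm behind it; z points along the fingers, y is the line along which they close (so a half turn about z gives the same grasp; the last joint's range is limited). The gripper opens to 85 mm and grips with 20 to 120 N. Pads are 22 mm wide; open, the fingers measure 114 mm over their backs; the gripper's body (76 mm by 85 mm) begins 54 mm behind the grasp point. The pads swing forward as they close: fully open they stand 13 mm farther back than shut.
Start: joints at [1.156, 0.477, 0.022, 1.555, -0.011, 1.109, -0.083], TCP at [0.204, -0.643, 0.231] pointing down, gripper open.
Joint ranges: [-2.96, 2.96], [-0.34, 2.1], [-1.41, 1.46], [0.24, 2.44], [-1.37, 4.51], [0.17, 1.92], [-2.96, 2.96]. Speed limits (rad/s): [2.39, 2.39, 3.14, 3.14, 3.14, 3.14, 3.14].

## Interface

Orientations are given as a rotation vector (axis times angle).
In Python, from bench import status, vision, r gives the robot as it stands. The module is installed in compiled form; this text tells all that it offers.
- The arm moves only by the shell command python3 -m handwheel 'ROWS' [OPENING] [FORCE]. ROWS is JSON, a list of rows, each an object with "dp": the shift along the tool's x, y, z in m, a list of three; "delta_rot": the turn, a rotation vector about the tool's x, y, z in rad, a list of three. In form: [{"dp": [x, y, z], "delta_rot": [rx, ry, rz]}, ...]. A call has 1 to 12 rows; each row is the pose to reach, as a shift and turn from the pose commanded when the call began, along the tool's axes at that moment; what a row does not reach only later rows make up. A row lasts 1/8 s, in which the tool goes at most 62.5 mm and 10.7 degrees, less where a joint would pass 70% of its speed; a pose out of reach is approached as far as the arm can. A call with a gripper value outside its range is refused whole. OPENING is the opening, from 0 (shut) to 1 (fully open), set as the call begins (- or left out, the last holds). The fingers move at their own pace and stop on an object; FORCE is the grip in N (left out, the last holds). Time passes only in rows, so rows that repeat a pose let the fingers close. It gives the time, the measured TCP pose, the force, the opening and the grip force at its end, in the units of the state.
- status.get_obs(): the state, without advancing time (a new reading comes with each control period).
- vision.grab_frame(name): name is "scene" or "side" or "wrist"; returns a dict with "img" (400x640x3 uint8, blue, green, red), "fovy" (degrees; the focal length in pixels is half the picture's height over the tangent of half this angle, whatever the lens; pixels are square), "cx", "cy" (the principal point, pixels), "world_from_camera" (4x4, takes a point from camera to world coordinates). Camera axes: x right, y up, looking along -z (the intrinsics and any distortion apply to the point x, -y, -z); pixel columns grow to the right and rows downward; lengths in m; the calibration is good to about 2 mm. A picture is of the moment at which its call begins. There is no depth.
- r.hand_in(): hands the job in; it is judged then, once.
The state is a dict: "clock": time; "joints": joint angles; "qvel": joint speeds; "tau": joint torques, N m; "tcp_pos": TCP position; "orientation": TCP orientation; "contact_force": force on the tool from outside, world axes, zero at the start; "moment": the same for the moment, N m; "grip_width": finger opening in m; "gripper_force": force on a finger pad.
Only numpy, scipy, OpenCV 4.12 (cv2) and the standard library are available. Lean on these libraries where they do the work, as an engineer would, in place of code of your own. Each camera call takes 0.05 s, during which the arm holds its last target. There are 200 camera calls.

## Task

Seat the large D-shaped cork heel lift flat and square in the matching pocket of the wooden jig. Then take the steel press plate by its wooden grip block, slide its long front edge squarely under the hinged keeper leaf, well under (about 2 cm) and without lifting the leaf, and press the plate flat and firmly down on the heel lift. Finish like that, still gripping the plate and pressing with about 10 newtons or more; leave everything else on the bench where it is.

Things in the scene. Friction and masses are not known exactly. Their poses are not given: they have to be found in the camera images.
- jig: wooden heel-cementing jig, fixed, base 190 x 110 x 12 mm, from x = -65 to +125 mm of its frame. Origin on the table below the pocket's centre, z up, x from the pocket towards the steel keeper leaf, which lies level beyond the pocket like a lapped shingle. The leaf's hinge block (76 mm wide, top 42 mm above the table) has its face at x = +85 mm; the space under the leaf before it is open
- pocket (a point): centre of the jig's pocket floor, 12 mm above the table, axes as the jig's. The D-shaped pocket is 75 (x) x 61 mm (y), rounded at -x, straight at +x (x = +37.5 mm), its walls 10 mm high (tops 22 mm above the table)
- leaf (a joint): keeper leaf's hinge, rad: 0 = lying level, grows as the free edge lifts. Very light: about 0.03 N m lifts it; it falls back by itself. Hinge axis at jig x = +100 mm, 47 mm above the table, parallel to the jig's y
- leaf_edge (a point): middle of the leaf's free edge, at jig x = +44 mm, 47 mm above the table while down. The leaf is steel, 64 mm wide (y), 3 mm thick, underside 45 mm above the table, 9 mm above the top of a seated heel lift; its first 7 mm is bent up slightly
- lift: loose D-shaped cork heel lift, 70 (x) x 56 (y) x 24 mm thick, about 80 g; origin at the centre of its underside, x towards its straight end, rounded end (radius 28 mm) at -x. Fits the pocket with 2.5 mm to spare all round, its x along the jig's x; seated, its top is 36 mm above the table. Grip across the 56 mm, at most 12 mm down from its top, to clear the pocket walls
- plate: loose steel press plate, 100 (x) x 50 (y) x 4 mm thick, with an upright wooden grip block 44 (x) x 14 (y) mm, top 34 mm above the plate's underside; about 130 g. Origin at the underside below the block's middle; the plate reaches from x = -35 to +65 mm. The end farther from the block is tucked; with the origin over the pocket's centre it is 21 mm under the leaf
- plate_edge (a point): middle of the plate's front edge (the end farther from the grip block), at its underside: plate x = +65 mm
- offcut: small D-shaped cork offcut, 45 x 40 x 12 mm, a bystander; origin at its underside
- spare: bare flat steel plate 75 x 40 x 5 mm without a grip block, a bystander; origin at the centre of its underside
- glue: round jar 68 mm wide, 85 mm tall, a bystander; origin at the centre of its underside
- nails: open aluminium tin 90 x 70 x 30 mm, a bystander; origin at the centre of its underside
- hammer: hammer, lying down, a bystander
Not all that is in view belongs to the job. What is shaped like the plate but green is not meant. What is shaped like the jig but turquoise is not meant.

How it is judged:
On the way, in this order (a step that is already met when the one before it is completed fails the run):
1. the heel lift is seated flat and square in the pocket and let go, the plate still lying on the table (z of lift in the frame of jig between 0.0095 and 0.0145 m and x of lift in the frame of jig between -0.005 and 0.005 m and y of lift in the frame of jig between -0.005 and 0.005 m and angle between the x axis of lift and the x axis of jig, either way round below 0.12 rad and angle between lift's own z axis and vertical below 0.05 rad and contact force between the fingers and lift below 0.1 N and z of plate_edge in the frame of jig below 0.02 m), for 0.2 s.
2. the plate's front edge is under the keeper leaf, the leaf lying down (x of plate_edge in the frame of jig between 0.054 and 0.087 m and y of plate_edge in the frame of jig between -0.012 and 0.012 m and z of plate_edge in the frame of jig between 0.033 and 0.0425 m and value of joint leaf below 0.06 rad), for 0.2 s.
At the end, for the whole second after the job is handed in: Lift flat in the pocket (5 mm, 0.12 rad). Plate edge 10.5 mm or more beyond the leaf's free edge, under it, within 12 mm sideways and 0.15 rad of square; leaf below 0.06 rad. Plate flat on the lift (0.06 rad), pressing on it with over 4 N, the fingers still on it, all at rest (all of step 2 and z of lift in the frame of jig between 0.0095 and 0.0145 m and x of lift in the frame of jig between -0.005 and 0.005 m and y of lift in the frame of jig between -0.005 and 0.005 m and angle between the x axis of lift and the x axis of jig, either way round below 0.12 rad and angle between lift's own z axis and vertical below 0.05 rad and z of plate_edge in the frame of jig below 0.0395 m and angle between the z axis of plate and the z axis of jig, either way round below 0.06 rad and angle between the x axis of plate and the x axis of jig, either way round below 0.15 rad and z of plate in the frame of jig below 0.0385 m and contact force between plate and lift above 4 N and contact force between the fingers and plate above 4 N and linear speed of each of plate, lift below 0.01 m/s); the arm keeps its last pose, push and grip.
It fails at once if the keeper leaf is lifted (more than 0.12 rad, about 6 mm at its edge) (value of joint leaf above 0.12 rad).
It fails at once if a bystander is moved more than 30 mm (distance of any of offcut, spare, glue, nails, hammer from where it was at the start of the episode above 0.03 m).
It also fails if it takes over 69 s, if anything falls off the work surface, if the arm or the gripper's body presses on something with over 40 N, if the wrist force passes 120 N, or if a joint passes its speed limit or range.

## Working session

There is one attempt and no reset: what is moved stays moved. The work goes in short steps, Python scripts to look and compute and a shell command to move; the robot and the scene stay as the last step left them, time stands still between calls to the robot, and variables do not carry over. Pictures are saved under pics/ and viewed, at most 10 in all, crops included, and the job is handed in when it is done.

```bash
mkdir -p pics
python3 - <<'E'
from bench import status, vision
import cv2, pickle, numpy as np
print(status.get_obs())
for n in ("scene","side","wrist"):
    f=vision.grab_frame(n); pickle.dump(f,open(f"pics/{n}0.pkl","wb")); cv2.imwrite(f"pics/{n}0.png",f["img"])
    print(n,{k:v for k,v in f.items() if k!="img"})
E
```

```text
{'clock': 0.0, 'joints': array([ 1.15589102,  0.47780665,  0.02233431,  1.55643344, -0.01151097,
        1.10930918, -0.08312715]), 'qvel': array([ 9.99588536e-04,  1.83370350e-03, -2.78362979e-03,  1.34080823e-03,
        8.10852201e-05,  1.58265790e-03, -3.86974476e-04]), 'tau': array([ 2.85784099e-04, -5.96443713e+01,  1.60831511e+00, -2.81195247e+01,
        1.25041135e-02,  9.41281964e-03, -3.91506092e-05]), 'tcp_pos': array([ 0.20367516, -0.6429224 ,  0.23032883]), 'orientation': array([-3.10293863e+00, -4.79759667e-01,  6.29869241e-04]), 'contact_force': array([ 0.12472488, -0.36099324, -0.55217552]), 'moment': array([ 0.01029266,  0.03201363, -0.04225398]), 'gripper_force': 0.0, 'grip_width': 0.08533351270571271}
scene {'fovy': 49.459413636141555, 'cx': 328.15031119442773, 'cy': 193.80141882736103, 'world_from_camera': array([[-0.527309  , -0.59887171,  0.60274198,  1.19111009],
       [ 0.84961692, -0.36344333,  0.382178  ,  0.41335652],
       [-0.00981304,  0.71362569,  0.70045848,  0.8844625 ],
       [ 0.        ,  0.        ,  0.        ,  1.        ]])}
side {'fovy': 47.33995421692338, 'cx': 316.8619165275668, 'cy': 197.6417937265177, 'world_from_camera': array([[-0.91837642,  0.22100055, -0.32824305,  0.11775805],
       [-0.39564242, -0.52791282,  0.75151522,  0.88920781],
       [-0.00719844,  0.82004074,  0.57225988,  0.7497695 ],
       [ 0.        ,  0.        ,  0.        ,  1.        ]])}
wrist {'fovy': 62.50924125446991, 'cx': 315.4860878106504, 'cy': 197.18073955621466, 'world_from_camera': array([[ 3.01262685e-01,  9.06418032e-01,  2.96052607e-01,
         2.78763025e-01],
       [-9.53540669e-01,  2.86697994e-01,  9.25443328e-02,
        -6.18640374e-01],
       [-9.93836664e-04, -3.10178355e-01,  9.50677864e-01,
         3.73487021e-01],
       [ 0.00000000e+00,  0.00000000e+00,  0.00000000e+00,
         1.00000000e+00]])}
```

View pics/scene0.png

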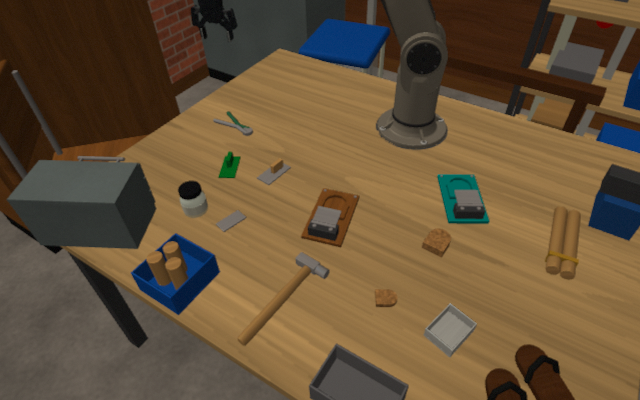

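View pics/side0.png

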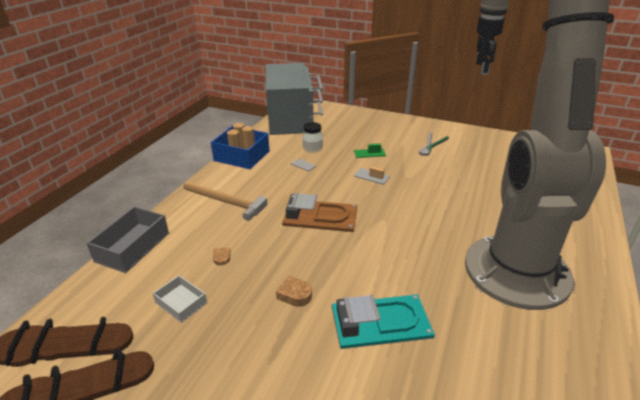

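The two views show these candidates (scene pixels):
- **Jig:** brown wooden at (332,217). The turquoise one at (463,198) is the decoy.
- **Heel lift:** large cork at (437,242). The small one at (385,298) is the offcut.
- **Plate:** grey with a wooden block at (273,172). The green one at (230,166) is the decoy, and the bare one at (231,220) is the spare.

I'll measure these and confirm them in one enlarged crop.

```bash
cat > h.py <<'E'
import cv2, numpy as np, pickle
from scipy.spatial.transform import Rotation as R
def ray(f,u,v):
    F=200/np.tan(np.radians(f["fovy"])/2)
    d=np.array([(u-f["cx"])/F,-(v-f["cy"])/F,-1.]); T=f["world_from_camera"]
    return T[:3,3],T[:3,:3]@d
def onz(f,u,v,z):
    o,d=ray(f,u,v); return o+d*(z-o[2])/d[2]
def two(f,p,g,q):
    o1,d1=ray(f,*p);o2,d2=ray(g,*q); A=np.stack([d1,-d2],1)
    s=np.linalg.lstsq(A,o2-o1,rcond=None)[0]; a=o1+s[0]*d1;b=o2+s[1]*d2
    return (a+b)/2,np.linalg.norm(a-b)
def proj(f,p):
    F=200/np.tan(np.radians(f["fovy"])/2); T=f["world_from_camera"]
    c=T[:3,:3].T@(np.asarray(p,float)-T[:3,3]); return f["cx"]+F*c[0]/-c[2], f["cy"]-F*c[1]/-c[2]
E
python3 - <<'E'
from h import *
fs=pickle.load(open("pics/scene0.pkl","rb"));fd=pickle.load(open("pics/side0.pkl","rb"))
for n,px in dict(jig=((332,217),(320,214)),lift=((437,242),(294,291)),plate=((273,172),(372,176)),offcut=((385,298),(222,256)),spare=((231,220),(303,165)),hammerhead=((311,265),(256,208)),glue=((190,188),(312,130))).items():
    print(n,onz(fs,*px[0],.02).round(3),onz(fd,*px[1],.02).round(3),two(fs,px[0],fd,px[1]))
a=cv2.resize(fs["img"][140:270,215:475],None,fx=3,fy=3,interpolation=cv2.INTER_CUBIC)
cv2.imwrite("pics/crop1.png",a)
E
```

```text
jig [ 0.518 -0.002  0.02 ] [ 0.499 -0.003  0.02 ] (array([ 0.50506757, -0.01181488,  0.00801163]), np.float64(0.007526829823719108))
lift [0.452 0.271 0.02 ] [0.442 0.274 0.02 ] (array([0.44564743, 0.26904437, 0.01303952]), np.float64(0.0017117800031847775))
plate [ 0.454 -0.249  0.02 ] [ 0.429 -0.237  0.02 ] (array([ 0.43689736, -0.26442617,  0.0012083 ]), np.float64(0.001702569816076138))
offcut [0.668 0.231 0.02 ] [0.648 0.239 0.02 ] (array([0.65870449, 0.22745329, 0.00540966]), np.float64(0.0019829003237792128))
spare [ 0.668 -0.228  0.02 ] [ 0.646 -0.216  0.02 ] (array([ 0.65822525, -0.24030381,  0.00383031]), np.float64(0.00016606051799945707))
hammerhead [0.679 0.037 0.02 ] [0.669 0.04  0.02 ] (array([0.67449617, 0.03260752, 0.01290972]), np.float64(0.001770680438820381))
glue [ 0.634 -0.413  0.02 ] [ 0.718 -0.448  0.02 ] (array([ 0.67369113, -0.35416027,  0.07564052]), np.float64(0.008526653697450566))
```

View pics/crop1.png

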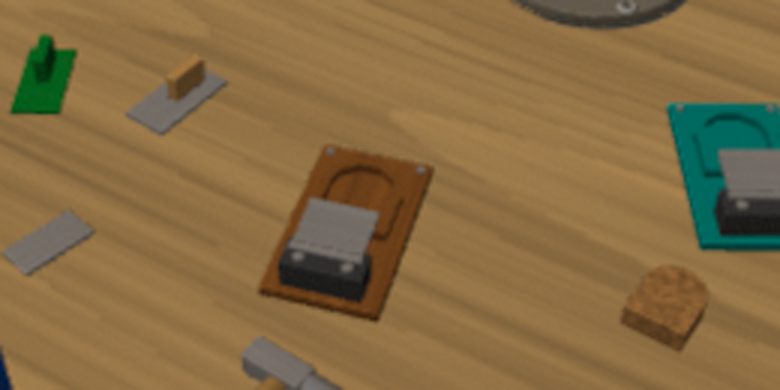

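The crop confirms it: the brown jig has its leaf and hinge at its lower-left end, and the large cork D is at crop (665,305). The grey plate with the block is at crop (180,90), its longer bare end at lower left. I'll move over the plate with the tool squared to the world axes and measure from the wrist camera on the way.

```bash
python3 -m handwheel '[{"dp":[0.042,-0.038,-0.02],"delta_rot":[0,0,0.04]},{"dp":[0.084,-0.077,-0.02],"delta_rot":[0,0,0.08]},{"dp":[0.125,-0.115,-0.02],"delta_rot":[0,0,0.12]},{"dp":[0.167,-0.154,-0.02],"delta_rot":[0,0,0.155]},{"dp":[0.209,-0.192,-0.02],"delta_rot":[0,0,0.19]},{"dp":[0.25,-0.23,-0.02],"delta_rot":[0,0,0.23]},{"dp":[0.292,-0.269,-0.02],"delta_rot":[0,0,0.27]},{"dp":[0.334,-0.307,-0.02],"delta_rot":[0,0,0.307]},{"dp":[0.334,-0.307,-0.02],"delta_rot":[0,0,0.307]},{"dp":[0.334,-0.307,-0.02],"delta_rot":[0,0,0.307]}]' 1
python3 - <<'E'
from bench import vision
import pickle,cv2
f=vision.grab_frame("wrist"); pickle.dump(f,open("pics/wp.pkl","wb")); cv2.imwrite("pics/wp.png",f["img"])
E
python3 -m handwheel '[{"dp":[0.006,-0.04,0],"delta_rot":[0,0,0]},{"dp":[0.012,-0.08,0],"delta_rot":[0,0,0]},{"dp":[0.02,-0.12,0],"delta_rot":[0,0,0]},{"dp":[0.03,-0.16,0],"delta_rot":[0,0,0]},{"dp":[0.04,-0.2,0],"delta_rot":[0,0,0]},{"dp":[0.05,-0.25,0],"delta_rot":[0,0,0]},{"dp":[0.05,-0.25,0],"delta_rot":[0,0,0]},{"dp":[0.05,-0.25,0],"delta_rot":[0,0,0]}]'
python3 - <<'E'
from bench import vision
import pickle,cv2
f=vision.grab_frame("wrist"); pickle.dump(f,open("pics/wj.pkl","wb")); cv2.imwrite("pics/wj.png",f["img"])
E
python3 -m handwheel '[{"dp":[-0.007,-0.05,0],"delta_rot":[0,0,0]},{"dp":[-0.015,-0.1,0],"delta_rot":[0,0,0]},{"dp":[-0.022,-0.15,0],"delta_rot":[0,0,0]},{"dp":[-0.03,-0.2,0],"delta_rot":[0,0,0]},{"dp":[-0.035,-0.265,0],"delta_rot":[0,0,0]},{"dp":[-0.035,-0.265,0],"delta_rot":[0,0,0]},{"dp":[-0.035,-0.265,0],"delta_rot":[0,0,0]}]'
python3 - <<'E'
from bench import vision
import pickle,cv2,numpy as np
f=vision.grab_frame("wrist"); pickle.dump(f,open("pics/wl.pkl","wb")); cv2.imwrite("pics/wl.png",f["img"])
L=[cv2.resize(pickle.load(open(f"pics/{n}.pkl","rb"))["img"],(400,250),interpolation=cv2.INTER_AREA) for n in("wp","wj","wl")]
cv2.imwrite("pics/mont.png",np.vstack([np.hstack(L[:2]),np.hstack([L[2],L[2]*0])]))
E
```

```text
clock: 1.4
tcp_pos: [0.4292, -0.2503, 0.2511]
orientation: [3.141, 0.0, -0.001]
contact_force: [-0.5, -0.6, -0.6]
grip_width: 0.0856
gripper_force: 0.0
clock: 2.45
tcp_pos: [0.4795, -0.0018, 0.2511]
orientation: [3.141, -0.004, -0.001]
contact_force: [0.0, -1.0, -0.1]
grip_width: 0.0857
gripper_force: 0.0
clock: 3.38
tcp_pos: [0.4453, 0.2633, 0.2509]
orientation: [3.14, -0.003, -0.001]
contact_force: [0.2, -0.3, 0.1]
grip_width: 0.085
gripper_force: 0.0
```

View pics/mont.png

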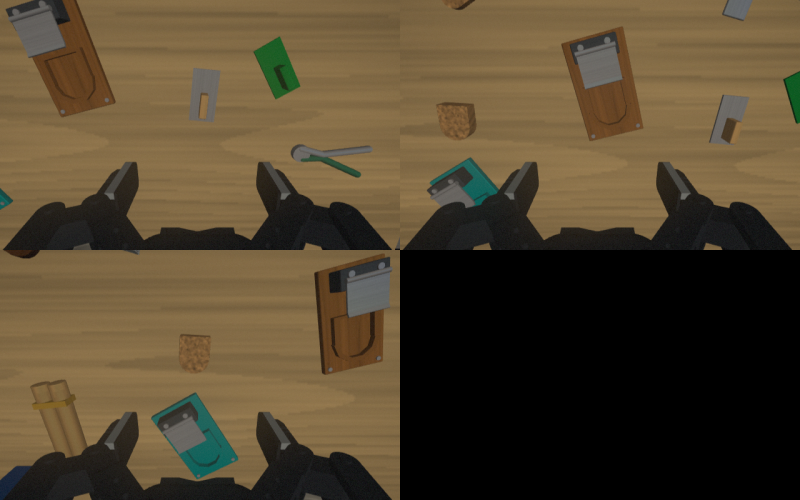

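The montage (half scale) shows the following. In the first panel, the plate is at (204,95) with its block end downward. In the second, the jig is at (602,85) with the leaf up (+x) and the pocket down. In the third, the lift is at (194,352) with its straight end up (+x). Next I'll measure the contours on their planes.

```bash
cat > m.py <<'E'
from h import *
def blob(f,lo,hi,near,z,k=3):
    """largest hsv-mask blob near world xy; returns its contour cast on plane z"""
    hsv=cv2.cvtColor(f["img"],cv2.COLOR_BGR2HSV); m=cv2.inRange(hsv,np.array(lo),np.array(hi))
    m=cv2.morphologyEx(m,cv2.MORPH_OPEN,np.ones((k,k),np.uint8))
    best=None
    for c in cv2.findContours(m,cv2.RETR_EXTERNAL,cv2.CHAIN_APPROX_NONE)[0]:
        w=np.array([onz(f,*p[0],z)[:2] for p in c])
        if len(c)>20 and np.linalg.norm(w.mean(0)-near)<.09 and (best is None or cv2.contourArea(c)>cv2.contourArea(best[0])): best=(c,w)
    return best
def rect(w):
    r=cv2.minAreaRect((w*1000).astype(np.float32)); return np.round(r[0],1),np.round(r[1],1),round(r[2],2)
E
python3 - <<'E'
from m import *
for n,near in dict(wj=(.505,-.01),wl=(.446,.269),wp=(.437,-.264)).items():
    f=pickle.load(open(f"pics/{n}.pkl","rb")); hsv=cv2.cvtColor(f["img"],cv2.COLOR_BGR2HSV)
    print(n,f["world_from_camera"][:3,3].round(4))
    for dx in (-.08,-.05,-.03,0,.02,.03): 
        u,v=proj(f,(near[0]+dx,near[1],.01)); 
        print(dx,int(u),int(v),hsv[int(v),int(u)] if 0<=u<640 and 0<=v<400 else '')
E
```

```text
wj [ 0.5582 -0.0014  0.3941]
-0.08 322 203 [ 16 173 102]
-0.05 322 179 [ 15 167 113]
-0.03 322 163 [ 15 170 105]
0 322 137 [ 15 158 103]
0.02 322 120 [ 10  14 110]
0.03 322 111 [ 25  15 105]
wl [0.5241 0.2637 0.394 ]
-0.08 311 222 [ 18 117 137]
-0.05 310 199 [ 17 117 142]
-0.03 310 183 [ 16 137 106]
0 310 159 [ 16 143 121]
0.02 310 142 [ 16 146 136]
0.03 310 133 [ 19 116 130]
wp [ 0.508  -0.2498  0.3942]
-0.08 326 216 [ 19 118 119]
-0.05 326 193 [ 16  34 111]
-0.03 327 177 [ 17 135 140]
0 327 153 [ 16 129 146]
0.02 327 135 [ 18  23 112]
0.03 327 127 [ 23  19 109]
```

Run:
```python
from m import *
def dbg(n,near,masks,z,zs):
    f=pickle.load(open(f"pics/{n}.pkl","rb")); 
    im=f["img"].copy()
    g=dict(f); g["img"]=cv2.medianBlur(f["img"],3)
    for lo,hi in masks:
        b=blob(g,lo,hi,near,z)
        if b is None: print(n,"none"); continue
        c,w=b; print(n,lo,[rect(np.array([onz(f,*p[0],zz)[:2] for p in c])) for zz in zs])
        h=cv2.approxPolyDP(cv2.convexHull(c),4,True)[:,0]; print([(tuple(int(v) for v in p),(onz(f,*p,z)[:2]*1000).round(1).tolist()) for p in h])
        cv2.drawContours(im,[c],-1,(0,255,255),1)
    u,v=map(int,proj(f,(*near,0))); return cv2.resize(im[max(0,v-100):max(0,v-100)+200,u-100:u+100],(400,400),interpolation=cv2.INTER_CUBIC)[:, :]
a=dbg("wj",(.505,-.01),[((0,150,30),(17,255,255))],.012,(.012,))
b=dbg("wl",(.446,.269),[((0,129,30),(17,255,255))],.024,(.024,0))
c=dbg("wp",(.437,-.264),[((0,0,80),(180,60,255))],.004,(.004,))
ims=[x[40:360,70:330] for x in (a,b,c)]
cv2.imwrite("pics/seg.png",np.hstack(ims))
```

```text
wj (0, 150, 30) [(array([501.3, -15.5]), array([188.8, 109.5]), 14.39)]
[((355, 43), [604.9, -43.9]), ((388, 204), [424.3, -90.5]), ((304, 224), [398.1, 13.0]), ((259, 71), [577.6, 59.3])]
wl (0, 129, 30) [(array([439.4, 268.8]), array([56.5, 72.2]), 86.24), (array([433.9, 269.2]), array([60.2, 76.9]), 86.24)]
[((290, 135), [476.2, 291.6]), ((337, 140), [470.5, 239.2]), ((332, 183), [420.7, 244.2]), ((322, 194), [407.3, 255.8]), ((306, 197), [403.6, 274.7]), ((289, 185), [418.4, 294.3])]
wp (0, 0, 80) [(array([ 435.3, -262.6]), array([49.9, 99.9]), 84.25)]
[((310, 109), [486.8, -243.8]), ((351, 113), [482.3, -290.9]), ((341, 194), [384.7, -281.7]), ((302, 190), [389.9, -233.3])]
```

View pics/seg.png

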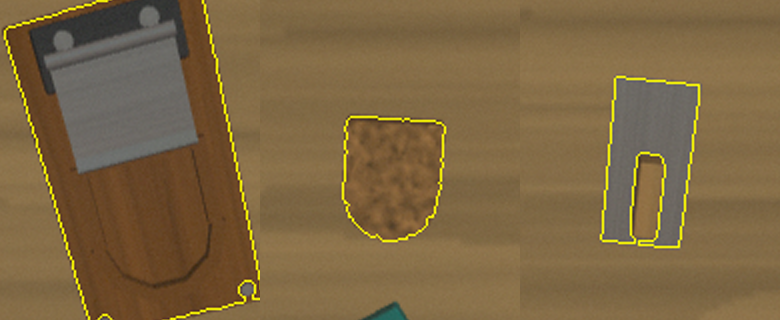

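All measured sizes fit: jig 189x110, lift 56.5x72 (including a sliver of its side face), plate 50x100.
- **Jig:** origin about (472.2,-23.0) mm, yaw +14.4°.
- **Lift:** centre (437.9,268.9) mm, yaw about -4.7°.
- **Plate:** origin (420.4,-261.1) mm, yaw -5.75°.

Now I'll go down and grip the lift.

```bash
python3 -m handwheel '[{"dp":[-0.002,-0.005,0.045],"delta_rot":[0,0,0.082]},{"dp":[-0.002,-0.005,0.09],"delta_rot":[0,0,0.082]},{"dp":[-0.002,-0.005,0.135],"delta_rot":[0,0,0.082]},{"dp":[-0.002,-0.005,0.18],"delta_rot":[0,0,0.082]},{"dp":[-0.002,-0.005,0.21],"delta_rot":[0,0,0.082]},{"dp":[-0.002,-0.005,0.228],"delta_rot":[0,0,0.082]},{"dp":[-0.002,-0.005,0.238],"delta_rot":[0,0,0.082]},{"dp":[-0.002,-0.005,0.243],"delta_rot":[0,0,0.082]},{"dp":[-0.002,-0.005,0.243],"delta_rot":[0,0,0.082]},{"dp":[-0.002,-0.005,0.243],"delta_rot":[0,0,0.082]}]' 1
python3 -m handwheel '[{"dp":[0,0,0],"delta_rot":[0,0,0]},{"dp":[0,0,0],"delta_rot":[0,0,0]},{"dp":[0,0,0],"delta_rot":[0,0,0]},{"dp":[0,0,0],"delta_rot":[0,0,0]},{"dp":[0,0,0],"delta_rot":[0,0,0]},{"dp":[0,0,0],"delta_rot":[0,0,0]},{"dp":[0,0,0],"delta_rot":[0,0,0]},{"dp":[0,0,0],"delta_rot":[0,0,0]}]' 0 30
```

```text
clock: 4.68
tcp_pos: [0.4432, 0.2704, 0.009]
orientation: [-3.138, 0.129, -0.002]
contact_force: [0.2, 0.4, -0.7]
grip_width: 0.0851
gripper_force: 0.0
clock: 5.68
tcp_pos: [0.4429, 0.2701, 0.0088]
orientation: [-3.139, 0.129, -0.001]
contact_force: [-1.5, -1.3, 5.0]
grip_width: 0.0553
gripper_force: 31.8
```

```bash
python3 -m handwheel '[{"dp":[0,0,-0.03],"delta_rot":[0,0,0]},{"dp":[0,0,-0.07],"delta_rot":[0,0,0]},{"dp":[0.004,0.02,-0.09],"delta_rot":[0,0,-0.02]},{"dp":[0.012,0.06,-0.09],"delta_rot":[0,0,-0.07]},{"dp":[0.02,0.105,-0.09],"delta_rot":[0,0,-0.12]},{"dp":[0.03,0.15,-0.09],"delta_rot":[0,0,-0.17]},{"dp":[0.04,0.195,-0.09],"delta_rot":[0,0,-0.23]},{"dp":[0.048,0.24,-0.09],"delta_rot":[0,0,-0.28]},{"dp":[0.055,0.272,-0.09],"delta_rot":[0,0,-0.32]},{"dp":[0.058,0.288,-0.09],"delta_rot":[0,0,-0.334]},{"dp":[0.058,0.288,-0.09],"delta_rot":[0,0,-0.334]},{"dp":[0.058,0.288,-0.09],"delta_rot":[0,0,-0.334]}]'
python3 - <<'E'
from bench import vision,status
from h import *
s=status.get_obs(); print(s["tcp_pos"],R.from_rotvec(s["orientation"]).as_matrix().round(4).tolist())
for n in("wrist","side","scene"):
    f=vision.grab_frame(n); pickle.dump(f,open(f"pics/{n}1.pkl","wb"))
    if n=="wrist": cv2.imwrite("pics/w1.png",f["img"]); print(proj(f,s["tcp_pos"]))
E
```

```text
clock: 7.18
tcp_pos: [0.4767, -0.0207, 0.0983]
orientation: [-3.116, -0.396, -0.0]
contact_force: [0.1, -0.1, -0.8]
grip_width: 0.0553
gripper_force: 32.7
[ 0.47668703 -0.0207353   0.09828626] [[0.9683, 0.2499, -0.0], [0.2499, -0.9683, 0.0005], [0.0001, -0.0005, -1.0]]
(np.float64(316.8826702215817), np.float64(260.0935594424324))
```

View pics/w1.png

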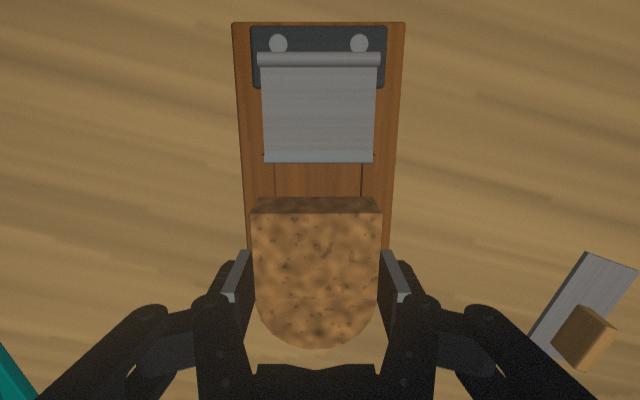

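The wrist view shows the lift gripped squarely, with its straight top edge at row 212 (cols 251–381) and the rounded end at row 348. The jig is directly ahead: base far corners (232,22) and (405,22), pocket side walls at cols 275 and 361. Now I'll work out the residual offset.

Run:
```python
from h import *
f=pickle.load(open("pics/wrist1.pkl","rb"))
y=np.radians(14.4); O=np.array([.4722,-.0230]); A=np.array([[np.cos(y),np.sin(y)],[-np.sin(y),np.cos(y)]])
J=lambda u,v,z:(A@(onz(f,u,v,z)[:2]-O)*1000).round(1)
for n,p,z in [("liftTL",(251,212),.1135),("liftTR",(381,212),.1135),("botTL",(258,198),.0895),("botTR",(377,198),.0895),("round",(316,348),.1135),("baseTL",(232,22),.012),("baseTR",(405,22),.012),("pockL",(275,180),.022),("pockR",(361,180),.022),("pockLfloor",(275,180),.012),("leafL",(263.5,163),.048),("leafR",(373.5,163),.048)]: print(n,J(*p,z))
# subpixel-ish edge columns along rows: base sides, and pocket
g=cv2.GaussianBlur(f["img"],(1,3),0).astype(int)
for r in (60,110,180,188): print(r,[ (c,int(g[r,c+1].sum()-g[r,c-1].sum())) for c in range(225,415) if abs(g[r,c+1].sum()-g[r,c-1].sum())>45])
```

```text
liftTL [35.6 28.5]
liftTR [ 35.6 -25.4]
botTL [33.8 29.7]
botTR [ 33.9 -28.1]
round [-34.    1.5]
baseTL [124.   53.9]
baseTR [124.  -54.1]
pockL [24.7 29.6]
pockR [ 24.7 -29.6]
pockLfloor [22.  30.9]
leafL [42.2 32.8]
leafR [ 42.2 -32.9]
60 [(232, -105), (233, -165), (235, 57), (250, -64), (251, -90), (256, 164), (257, 156), (379, -73), (380, -154), (381, -82), (385, 68), (386, 56), (402, 100), (403, 100)]
110 [(236, -136), (237, -149), (261, 98), (262, 122), (374, -96), (375, -118), (398, 59), (399, 103)]
180 [(241, -123), (242, -130), (275, 52), (360, -72), (362, 79), (363, 59), (393, 107), (394, 109)]
188 [(242, -164), (243, -90), (244, 52), (359, -70), (360, -77), (362, 76), (392, 49), (393, 127), (394, 74)]
```

```bash
python3 -m handwheel '[{"dp":[-0.0005,0.0012,0.02],"delta_rot":[0,0,0]},{"dp":[-0.0005,0.0012,0.045],"delta_rot":[0,0,0]},{"dp":[-0.0005,0.0012,0.058],"delta_rot":[0,0,0]},{"dp":[-0.0005,0.0012,0.063],"delta_rot":[0,0,0]},{"dp":[-0.0005,0.0012,0.067],"delta_rot":[0,0,0]},{"dp":[-0.0005,0.0012,0.07],"delta_rot":[0,0,0]},{"dp":[-0.0005,0.0012,0.073],"delta_rot":[0,0,0]},{"dp":[-0.0005,0.0012,0.073],"delta_rot":[0,0,0]}]'
python3 -m handwheel '[{"dp":[0,0,0.001],"delta_rot":[0,0,0]},{"dp":[0,0,0.002],"delta_rot":[0,0,0]},{"dp":[0,0,0.003],"delta_rot":[0,0,0]},{"dp":[0,0,0.004],"delta_rot":[0,0,0]},{"dp":[0,0,0.0045],"delta_rot":[0,0,0]},{"dp":[0,0,0.0045],"delta_rot":[0,0,0]}]'
```

```text
clock: 8.32
tcp_pos: [0.4766, -0.0231, 0.0253]
orientation: [3.117, 0.394, 0.0]
contact_force: [1.1, -0.0, -1.2]
grip_width: 0.0553
gripper_force: 32.7
clock: 9.07
tcp_pos: [0.4766, -0.0231, 0.0208]
orientation: [3.117, 0.394, 0.0]
contact_force: [-0.3, -0.3, -0.2]
grip_width: 0.0547
gripper_force: 32.8
```

```bash
python3 -m handwheel '[{"dp":[0,0,0],"delta_rot":[0,0,0]},{"dp":[0,0,0],"delta_rot":[0,0,0]},{"dp":[0,0,0],"delta_rot":[0,0,0]},{"dp":[0,0,0],"delta_rot":[0,0,0]},{"dp":[0,0,-0.01],"delta_rot":[0,0,0]},{"dp":[0,0,-0.04],"delta_rot":[0,0,0]},{"dp":[0,0,-0.08],"delta_rot":[0,0,0]},{"dp":[0,0,-0.13],"delta_rot":[0,0,0]},{"dp":[0,0,-0.13],"delta_rot":[0,0,0]},{"dp":[0,0,-0.13],"delta_rot":[0,0,0]}]' 1
python3 - <<'E'
from bench import vision
from h import *
f=vision.grab_frame("wrist"); pickle.dump(f,open("pics/w2.pkl","wb"))
cv2.imwrite("pics/w2.png",cv2.resize(f["img"][40:330,190:450],None,fx=2,fy=2,interpolation=cv2.INTER_CUBIC))
E
```

```text
clock: 10.32
tcp_pos: [0.4763, -0.0233, 0.1508]
orientation: [3.116, 0.394, 0.0]
contact_force: [0.1, -0.1, 1.2]
grip_width: 0.0857
gripper_force: 0.0
```

View pics/w2.png

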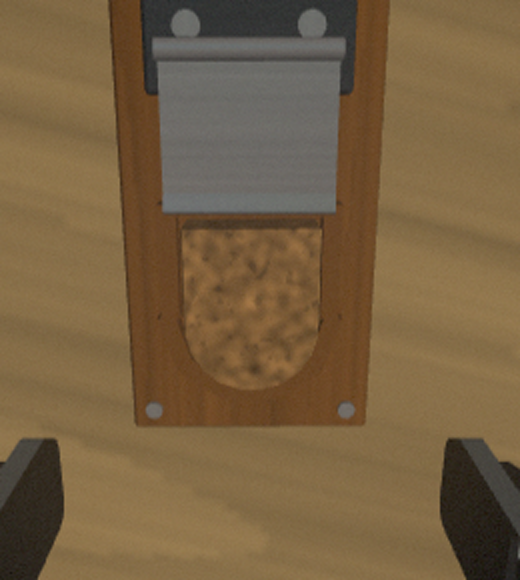

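The crop shows the lift inside the pocket outline, squared, with top corners at (183,229) and (322,228), rounded end at (252,390), and even gaps. I'll check its height from the apparent width, and compute the move to the plate.

Run:
```python
from h import *
f=pickle.load(open("pics/w2.pkl","rb"))
y=np.radians(14.4); O=np.array([.4722,-.0230]); A=np.array([[np.cos(y),np.sin(y)],[-np.sin(y),np.cos(y)]])
J=lambda u,v,z:(A@(onz(f,190+u/2,40+v/2,z)[:2]-O)*1000).round(1)
for n,p,z in [("TL",(183,229),.036),("TR",(322,228),.036),("round",(252,390),.036),("baseBL",(135,426),.012),("baseBR",(367,426),.012),("pockL",(178,290),.022),("pockR",(325,290),.022),("leafL",(163,213),.048),("leafR",(336,213),.048)]: print(n,J(*p,z))
p=np.array([.4763,-.0233]); t=np.array([.4204,-.2611]); yaw=.2513; ty=np.radians(-5.75)
d=t-p; print("dp",d@[np.cos(yaw),np.sin(yaw)],d@[np.sin(yaw),-np.cos(yaw)],"rot",-(ty-yaw))
```

```text
TL [34.1 26.1]
TR [ 34.5 -28.8]
round [-35.4  -1.2]
baseBL [-65.   54.5]
baseBR [-65.2 -56. ]
pockL [ 5.1 30.5]
pockR [  5.  -32.5]
leafL [42.4 32.1]
leafR [ 42.4 -32.5]
dp -0.11327632106472753 0.21643041626823334 rot 0.351656431989674
```

The lift is seated: 55 mm apparent width at z=36 mm, centred within about 1 mm, square. Now over to the plate, with a fresh measurement from there.

```bash
python3 -m handwheel '[{"dp":[-0.02,0.038,0],"delta_rot":[0,0,0.06]},{"dp":[-0.04,0.076,0],"delta_rot":[0,0,0.12]},{"dp":[-0.06,0.114,0],"delta_rot":[0,0,0.18]},{"dp":[-0.08,0.152,0],"delta_rot":[0,0,0.24]},{"dp":[-0.1,0.19,0],"delta_rot":[0,0,0.3]},{"dp":[-0.113,0.216,0],"delta_rot":[0,0,0.352]},{"dp":[-0.113,0.216,0],"delta_rot":[0,0,0.352]},{"dp":[-0.113,0.216,0],"delta_rot":[0,0,0.352]}]'
python3 - <<'E'
from bench import vision,status
from m import *
f=vision.grab_frame("wrist"); pickle.dump(f,open("pics/w3.pkl","wb"))
s=status.get_obs(); M=R.from_rotvec(s["orientation"]).as_matrix(); print(s["tcp_pos"],M.round(4).tolist())
g=dict(f); g["img"]=cv2.medianBlur(f["img"],3)
c,w=blob(g,(0,0,80),(180,60,255),(.435,-.262),.004); print(rect(w))
h=cv2.approxPolyDP(cv2.convexHull(c),4,True)[:,0]; print([(p.tolist(),(onz(f,*p,.004)[:2]*1000).round(1).tolist()) for p in h])
# block top, wood coloured inside plate hull
m=np.zeros(f["img"].shape[:2],np.uint8); cv2.fillPoly(m,[cv2.convexHull(c)],255)
hs=cv2.cvtColor(g["img"],cv2.COLOR_BGR2HSV); b=cv2.inRange(hs,np.array((0,90,60)),np.array((30,255,255)))&cv2.erode(m,np.ones((5,5)))
k=max(cv2.findContours(b,0,1)[0],key=cv2.contourArea)
print("block z34",rect(np.array([onz(f,*p[0],.034)[:2] for p in k])))
E
```

```text
clock: 11.38
tcp_pos: [0.4212, -0.2591, 0.1503]
orientation: [-3.137, 0.155, 0.001]
contact_force: [0.3, 1.0, -0.4]
grip_width: 0.0857
gripper_force: 0.0
[ 0.42144679 -0.25884239  0.150456  ] [[0.9952, -0.0976, -0.0003], [-0.0976, -0.9952, 0.001], [-0.0004, -0.001, -1.0]]
(array([ 435.2, -262.5]), array([49.8, 99.3]), 84.26)
[([346, 108], [482.2, -290.7]), ([344, 216], [384.4, -281.9]), ([293, 217], [388.1, -234.0]), ([290, 109], [486.1, -243.3])]
block z34 (array([ 423.2, -261.2]), array([13.7, 47.9]), 84.01)
```

```bash
python3 -m handwheel '[{"dp":[-0.001,0.0023,0.04],"delta_rot":[0,0,0.003]},{"dp":[-0.001,0.0023,0.08],"delta_rot":[0,0,0.003]},{"dp":[-0.001,0.0023,0.105],"delta_rot":[0,0,0.003]},{"dp":[-0.001,0.0023,0.125],"delta_rot":[0,0,0.003]},{"dp":[-0.001,0.0023,0.135],"delta_rot":[0,0,0.003]},{"dp":[-0.001,0.0023,0.139],"delta_rot":[0,0,0.003]},{"dp":[-0.001,0.0023,0.139],"delta_rot":[0,0,0.003]},{"dp":[-0.001,0.0023,0.139],"delta_rot":[0,0,0.003]}]' 
python3 -m handwheel '[{"dp":[0,0,0],"delta_rot":[0,0,0]},{"dp":[0,0,0],"delta_rot":[0,0,0]},{"dp":[0,0,0],"delta_rot":[0,0,0]},{"dp":[0,0,0],"delta_rot":[0,0,0]},{"dp":[0,0,0],"delta_rot":[0,0,0]},{"dp":[0,0,0],"delta_rot":[0,0,0]},{"dp":[0,0,0],"delta_rot":[0,0,0]},{"dp":[0,0,0],"delta_rot":[0,0,0]},{"dp":[0,0,0],"delta_rot":[0,0,0]},{"dp":[0,0,0],"delta_rot":[0,0,0]},{"dp":[0,0,0],"delta_rot":[0,0,0]},{"dp":[0,0,0],"delta_rot":[0,0,0]}]' 0 80
```

```text
clock: 12.42
tcp_pos: [0.4203, -0.2628, 0.0125]
orientation: [3.137, -0.162, 0.002]
contact_force: [-0.3, 0.0, -0.3]
grip_width: 0.0854
gripper_force: 0.0
clock: 13.92
tcp_pos: [0.4199, -0.2626, 0.0121]
orientation: [3.137, -0.162, 0.0]
contact_force: [-1.7, -0.0, 6.8]
grip_width: 0.0124
gripper_force: 78.6
```

Plate gripped (block 12.4 mm between the pads at 79 N). I'll lift it, fly to in front of the leaf over the jig, and look again.

```bash
python3 -m handwheel '[{"dp":[0,0,-0.02],"delta_rot":[0,0,0]},{"dp":[0,0,-0.06],"delta_rot":[0,0,0]},{"dp":[0,-0.015,-0.1],"delta_rot":[0,0,-0.02]},{"dp":[-0.001,-0.05,-0.1],"delta_rot":[0,0,-0.08]},{"dp":[-0.002,-0.09,-0.1],"delta_rot":[0,0,-0.14]},{"dp":[-0.003,-0.13,-0.1],"delta_rot":[0,0,-0.2]},{"dp":[-0.004,-0.17,-0.1],"delta_rot":[0,0,-0.26]},{"dp":[-0.005,-0.205,-0.1],"delta_rot":[0,0,-0.32]},{"dp":[-0.0055,-0.225,-0.1],"delta_rot":[0,0,-0.345]},{"dp":[-0.0055,-0.2316,-0.1],"delta_rot":[0,0,-0.3546]},{"dp":[-0.0055,-0.2316,-0.1],"delta_rot":[0,0,-0.3546]},{"dp":[-0.0055,-0.2316,-0.1],"delta_rot":[0,0,-0.3546]}]'
python3 - <<'E'
from bench import vision,status
from h import *
s=status.get_obs(); print(s["tcp_pos"],s["grip_width"],R.from_rotvec(s["orientation"]).as_matrix().round(4).tolist())
for n in("wrist","side","scene"):
    f=vision.grab_frame(n); pickle.dump(f,open(f"pics/{n}4.pkl","wb"))
    if n=="wrist": cv2.imwrite("pics/w4.png",f["img"])
E
```

```text
clock: 15.42
tcp_pos: [0.438, -0.0329, 0.1117]
orientation: [3.117, 0.39, -0.001]
contact_force: [0.7, 0.2, -1.9]
grip_width: 0.0127
gripper_force: 78.1
[ 0.43803786 -0.0329496   0.11166521] 0.012710281150144179 [[0.9692, 0.2465, -0.0004], [0.2465, -0.9692, -0.0005], [-0.0005, 0.0004, -1.0]]
```

View pics/w4.png

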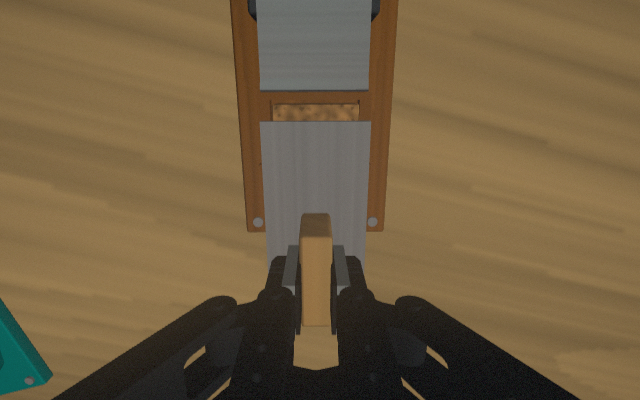

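The plate is held square. Its front edge is at row 121 (cols 260–370), the leaf's free edge at row 91 (cols 259–369), and the lift is visible between them at row 112.

Run:
```python
from h import *
f=pickle.load(open("pics/wrist4.pkl","rb"))
y=np.radians(14.4); O=np.array([.4722,-.0230]); A=np.array([[np.cos(y),np.sin(y)],[-np.sin(y),np.cos(y)]])
g=cv2.GaussianBlur(f["img"],(3,3),0).astype(int).sum(2)
def cols(r,a,b): 
    d=np.diff(g[r,a:b]); return a+.5+np.argmax(abs(d))
def rows(c,a,b): return a+.5+np.argmax(abs(np.diff(g[a:b,c])))
J=lambda u,v,z:(A@(onz(f,u,v,z)[:2]-O)*1000).round(1)
zt=.1117-.0121+.004
for c in (270,290,315,340,360): r=rows(c,112,130); print("front",c,r,J(c,r,zt))
for r in (130,150,180,205): a,b=cols(r,250,275),cols(r,355,380); print("sides",r,a,b,J(a,r,zt),J(b,r,zt))
for r in (40,60,80): a,b=cols(r,252,268),cols(r,362,376); print("leaf",r,a,b,J(a,r,.048),J(b,r,.048))
for r in (60,150,200): a,b=cols(r,230,252),cols(r,376,400); print("base",r,a,b,J(a,r,.012),J(b,r,.012))
print("leafedge",J(315,rows(315,84,97),.048), "tcp",A@(np.array([.43804,-.03295])-O)*1000)
# front edge height by two views: predicted pixels in side & scene
for n in("side","scene"):
    k=pickle.load(open(f"pics/{n}4.pkl","rb"))
    im=k["img"].copy()
    for yy in(-.025,.025):
        P=O+A.T@np.array([.030,yy]); u,v=proj(k,(*P,zt)); print(n,yy,u,v)
    u,v=int(u),int(v); cv2.imwrite(f"pics/{n}4c.png",cv2.resize(im[max(v-50,0):v+50,u-65:u+65],None,fx=3,fy=3,interpolation=cv2.INTER_CUBIC))
cv2.imwrite("pics/sc4.png",np.hstack([cv2.imread("pics/side4c.png"),cv2.imread("pics/scene4c.png")]))
```

```text
front 270 121.5 [29.8 19.7]
front 290 121.5 [29.8 10.8]
front 315 121.5 [29.7 -0.5]
front 340 121.5 [ 29.7 -11.7]
front 360 121.5 [ 29.7 -20.7]
sides 130 259.5 370.5 [26.1 24.6] [ 25.9 -25.5]
sides 150 260.5 369.5 [17.  24.7] [ 16.8 -25.5]
sides 180 262.5 368.5 [ 2.7 24.5] [  2.5 -25.7]
sides 205 263.5 366.5 [-9.9 24.7] [-10.1 -25.4]
leaf 40 257.5 369.5 [70.4 32.2] [ 70.2 -31.7]
leaf 60 258.5 368.5 [59.8 32.3] [ 59.6 -31.6]
leaf 80 259.5 368.5 [48.8 32.3] [ 48.6 -32.1]
base 60 233.5 394.5 [62.7 55. ] [ 62.4 -54.8]
base 150 240.5 388.5 [ 1.  54.8] [  0.7 -54.7]
base 200 244.5 385.5 [-38.   54.6] [-38.4 -55. ]
leafedge [43.4 -0.5] tcp [-35.56126516  -1.14215591]
side -0.025 322.3109333105247 179.84153748850466
side 0.025 319.44478676709696 190.39962455464052
scene -0.025 321.6989655201349 187.34020727669898
scene 0.025 340.1113183236042 191.20967901197122
```

View pics/sc4.png

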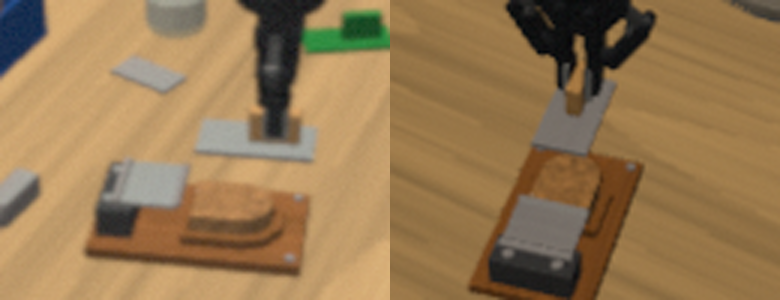

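The plate measures flat (50.1 mm wide along its whole length at the expected height), square, with its edge at jig x=29.7 and y=-0.5. I'll go down to 2–3 mm above the lift, then slide in.

```bash
python3 -m handwheel '[{"dp":[0,-0.0005,0.02],"delta_rot":[0,0,0]},{"dp":[0,-0.0005,0.04],"delta_rot":[0,0,0]},{"dp":[0,-0.0005,0.053],"delta_rot":[0,0,0]},{"dp":[0,-0.0005,0.059],"delta_rot":[0,0,0]},{"dp":[0,-0.0005,0.061],"delta_rot":[0,0,0]},{"dp":[0,-0.0005,0.061],"delta_rot":[0,0,0]},{"dp":[0,-0.0005,0.061],"delta_rot":[0,0,0]}]'
python3 - <<'E'
from bench import status
from scipy.spatial.transform import Rotation as R
s=status.get_obs(); print(s["tcp_pos"],R.from_rotvec(s["orientation"]).as_matrix().round(4).tolist())
E
```

```text
clock: 16.45
tcp_pos: [0.4384, -0.0312, 0.0512]
orientation: [3.117, 0.394, 0.001]
contact_force: [0.5, 0.2, -0.5]
grip_width: 0.012
gripper_force: 78.1
[ 0.43843349 -0.03118452  0.05123324] [[0.9686, 0.2486, 0.0009], [0.2486, -0.9686, -0.0001], [0.0008, 0.0003, -1.0]]
```

```bash
python3 -m handwheel '[{"dp":[0.003,0.001,0.0006],"delta_rot":[0,0,0]},{"dp":[0.007,0.001,0.0006],"delta_rot":[0,0,0]},{"dp":[0.011,0.001,0.0006],"delta_rot":[0,0,0]},{"dp":[0.015,0.001,0.0006],"delta_rot":[0,0,0]},{"dp":[0.019,0.001,0.0006],"delta_rot":[0,0,0]},{"dp":[0.023,0.001,0.0006],"delta_rot":[0,0,0]},{"dp":[0.027,0.001,0.0006],"delta_rot":[0,0,0]},{"dp":[0.031,0.001,0.0006],"delta_rot":[0,0,0]},{"dp":[0.034,0.001,0.0006],"delta_rot":[0,0,0]},{"dp":[0.036,0.001,0.0006],"delta_rot":[0,0,0]},{"dp":[0.036,0.001,0.0006],"delta_rot":[0,0,0]},{"dp":[0.036,0.001,0.0006],"delta_rot":[0,0,0]}]'
python3 - <<'E'
from bench import vision
from h import *
L=[]
for n in("wrist","side"):
    f=vision.grab_frame(n); pickle.dump(f,open(f"pics/{n}5.pkl","wb"))
    L.append(cv2.resize(f["img"][0:250,190:440] if n=="wrist" else f["img"][175:245,270:370],(400,400 if n=="wrist" else 280),interpolation=cv2.INTER_CUBIC))
L[1]=np.vstack([L[1],np.zeros((120,400,3),np.uint8)]); cv2.imwrite("pics/w5.png",np.hstack(L))
E
```

```text
clock: 17.95
tcp_pos: [0.473, -0.0232, 0.0502]
orientation: [3.117, 0.394, -0.0]
contact_force: [0.1, 0.2, -0.6]
grip_width: 0.0123
gripper_force: 78.1
```

View pics/w5.png

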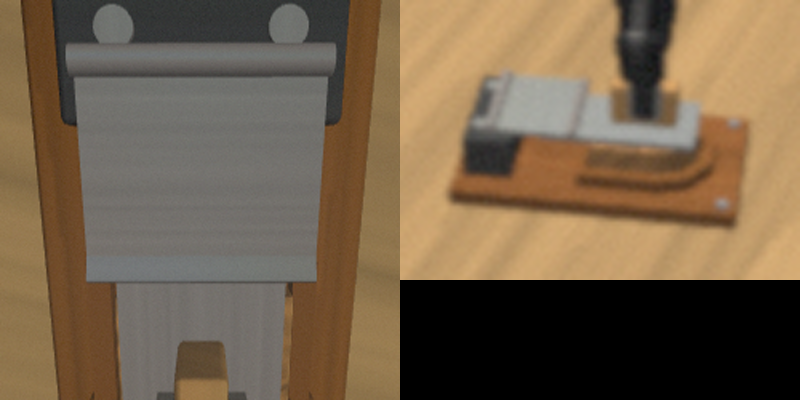

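The plate has passed under the leaf (leaf edge at crop row 280, plate cols 118–286 emerging below it), the leaf lies level, and nothing touched. Now I'll press down in small steps.

```bash
python3 -m handwheel '[{"dp":[0,0,0.0005],"delta_rot":[0,0,0]},{"dp":[0,0,0.001],"delta_rot":[0,0,0]},{"dp":[0,0,0.0015],"delta_rot":[0,0,0]},{"dp":[0,0,0.002],"delta_rot":[0,0,0]},{"dp":[0,0,0.0025],"delta_rot":[0,0,0]},{"dp":[0,0,0.003],"delta_rot":[0,0,0]},{"dp":[0,0,0.003],"delta_rot":[0,0,0]},{"dp":[0,0,0.003],"delta_rot":[0,0,0]}]'
```

```text
clock: 19.05
tcp_pos: [0.4732, -0.0232, 0.0481]
orientation: [3.116, 0.394, -0.0]
contact_force: [-5.0, -0.1, 12.3]
grip_width: 0.0124
gripper_force: 80.0
```

```bash
python3 -m handwheel '[{"dp":[0,0,0.0003],"delta_rot":[0,0,0]},{"dp":[0,0,0.0006],"delta_rot":[0,0,0]},{"dp":[0,0,0.0006],"delta_rot":[0,0,0]},{"dp":[0,0,0.0006],"delta_rot":[0,0,0]},{"dp":[0,0,0.0006],"delta_rot":[0,0,0]},{"dp":[0,0,0.0006],"delta_rot":[0,0,0]}]'
python3 - <<'E'
from bench import vision,status
from h import *
s=status.get_obs(); M=R.from_rotvec(s["orientation"]).as_matrix(); print(s["contact_force"],s["moment"],abs(s["qvel"]).max(),M.round(4).tolist())
f=vision.grab_frame("wrist")
y=np.radians(14.4); O=np.array([.4722,-.0230]); A=np.array([[np.cos(y),np.sin(y)],[-np.sin(y),np.cos(y)]])
g=cv2.GaussianBlur(f["img"],(3,3),0).astype(int).sum(2)
J=lambda u,v,z:(A@(onz(f,u,v,z)[:2]-O)*1000).round(1)
for r in (182,200,215):
    a=255+.5+np.argmax(abs(np.diff(g[r,255:275]))); b=358+.5+np.argmax(abs(np.diff(g[r,358:380]))); print(r,a,b,J(a,r,.04),J(b,r,.04))
for r in (60,100,140,165):
    a=225+.5+np.argmax(abs(np.diff(g[r,225:255]))); b=380+.5+np.argmax(abs(np.diff(g[r,380:405]))); print("leaf",r,a,b,J(a,r,.048),J(b,r,.048))
rr=165+.5+np.argmax(abs(np.diff(g[165:185,315]))); print("leaf edge",J(315,rr,.048))
print("tcp jig",A@(s["tcp_pos"][:2]-O)*1000)
E
```

```text
clock: 19.8
tcp_pos: [0.4731, -0.0232, 0.048]
orientation: [3.115, 0.394, -0.0]
contact_force: [-7.7, 0.1, 19.6]
grip_width: 0.0127
gripper_force: 81.2
[-7.70892247  0.08718277 19.59957773] [ 0.04524862  1.48024212 -0.00890096] 0.0019868592462328367 [[0.9686, 0.2488, 0.0001], [0.2488, -0.9686, -0.0013], [-0.0003, 0.0013, -1.0]]
182 262.5 367.5 [38.1 25.4] [ 38.1 -24.5]
200 261.5 372.5 [29.1 26.3] [ 29.  -27.4]
215 262.5 371.5 [21.3 26.2] [ 21.3 -27.3]
leaf 60 235.5 395.5 [91.2 32.3] [ 91.1 -32. ]
leaf 100 238.5 392.5 [75.7 32.3] [ 75.7 -31.9]
leaf 140 241.5 389.5 [59.1 32.2] [ 59.1 -31.8]
leaf 165 242.5 388.5 [48.1 32.5] [ 48.1 -32.1]
leaf edge [42.9  0.4]
tcp jig [ 0.86526372 -0.42120035]
```

Pressing at 19.6 N with the tool vertical and at rest. The leaf is flat (64 mm wide along its length at z=48 mm, edge at about x=43) and the plate edge is at about jig x=66, y=0. Handing in.

```bash
python3 -c "
from bench import r
print(r.hand_in())"
```

```text
the job is handed in; nothing more can be done
None
```

I handed the job in at about 20 s: the heel lift is seated square in the pocket, and the gripped plate is about 2 cm under the level leaf, pressing on the lift with about 20 N; the hand-in returned no verdict.

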